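Unlatch the hanging scrap pot

ROBOT

A 6-joint arm with a two-finger parallel gripper is mounted at the origin on a cart in front of the work surface, level with it; the furniture and walls round the work are solid. World frame = base frame: x ahead of the robot, y to its left, z up, the work surface at z = 0. Lengths are in m, angles in rad, forces in N, time in s.
With the tool pointing down it reaches from about 0.35 to 0.775 m from the base axis. Payload 7.3 kg.
Tool frame: the origin (TCP) lies between the finger pads; the fingertips stand 8 mm ahead of it and the grasp point (between the pads) lies 11 mm behind it (robot.nose_length is the distance from the TCP to the fingertips, in m); z points along the fingers, y is the line along which they close (so a half turn about z gives the same grasp; the last joint's range is limited). The gripper opens to 92 mm and grips with 3 to 60 N. Pads are 19 mm wide; open, the fingers measure 130 mm over their backs; the gripper's body (75 mm by 190 mm) begins 47 mm behind the grasp point.
Start: joints at [-1.32, 0.342, 1.524, -0, 1.275, -0.146], TCP at [0.203, -0.484, 0.235] pointing down, gripper open.
Joint ranges: [-2.53, 2.53], [-0.77, 2.02], [0.04, 2.7], [-1, 4.14], [0.28, 2.66], [-3.11, 3.11]. Speed limits (rad/s): [2.57, 2.57, 3.14, 3.14, 3.14, 3.14].

INTERFACE

Orientations are given as [roll, pitch, yaw] about the fixed x, y, z axes, in that order (R = Rz(yaw) Ry(pitch) Rx(roll)).
In Python, from cell import robot gives the robot as it stands. The module is installed in compiled form; this text tells all that it offers.
- The arm moves only by the shell command python3 -m jog 'ROWS' [FORCE]. ROWS is JSON, a list that holds one entry, the list of rows, each a list of 5 numbers: the gripper's target within -1 to 1 (fully open at 1, half-way at 0, shut at -1), then the shift along the tool's x, y, z in m, then the turn about the tool's z in rad. A call has 1 to 5 rows; each row is the pose to reach, as a shift and turn from the pose commanded when the call began, along the tool's axes at that moment; what a row does not reach only later rows make up. A row lasts 1/12 s, in which the tool goes at most 41.7 mm and 7.16 degrees, less where a joint would pass 70% of its speed; a pose out of reach is approached as far as the arm can. A call with a gripper value outside its range is refused whole. The fingers move at their own pace and stop on an object; FORCE is the grip in N (left out, the last holds). Time passes only in rows, so rows that repeat a pose let the fingers close. It gives the time, the measured TCP pose, the force, the opening and the grip force at its end, in the units of the state.
- robot.observe(): the state, without advancing time (a new reading comes with each control period).
- robot.read_camera(name): name is "scene" or "top" or "wrist"; returns the picture (384x512x3 uint8, red, green, blue); there is no depth.
- robot.camera_model(name): a dict with "camera_matrix" (3x3 intrinsics, pixels), "position" and "attitude" of the camera in the world; the wrist camera has in their place "mount" (4x4, takes a point from camera to tool coordinates, whose origin is the TCP and whose axes are the flange's). Camera axes: x right, y down, z forward; pixel columns grow to the right and rows downward; lengths in m; the calibration is good to about 2 mm. A picture is of the moment at which its call begins: read the wrist's pose just before it. camera_model takes no time and is no camera call.
- robot.hand_in(): hands the job in; it is judged then, once.
The state is a dict: "time": time; "qpos": joint angles; "qvel": joint speeds; "joint_efforts": joint torques, N m; "tool_pos": TCP position; "tool_rot": TCP orientation; "contact_force": force on the tool from outside, world axes, zero at the start; "torque": the same for the moment, N m; "opening": finger opening in m; "grip_force": force on a finger pad.
Only numpy, scipy, OpenCV 4.12 (cv2) and the standard library are available. Lean on these libraries where they do the work, as an engineer would, in place of code of your own. Each camera call takes 0.05 s, during which the arm holds its last target. There are 200 camera calls.

TASK

Take the blue scrap pot down from the rail and stand it upright on the middle of the chopping board. Its safety hook is locked: pinch the red keeper lever fully against its spring while the hook still hangs in place, keep it pinched while you lift the hook and draw it off the rail towards you, and let go only when the pot stands on the board. Leave the white pot hanging where it is.

Things in the scene. Friction and masses are not known exactly. Their poses are not given: they have to be found in the camera images.
- blue_grip (a point): Grip point on the blue pot's hook (cup 84 mm wide, bail, hook): 193 mm above the pot's underside, between a fixed white tab (outer face 13 mm to its -x) and a red lever (leans out, top edge 30 mm to +x; pressed, upright 13 mm to +x). Tabs 20-24 mm wide, tops 10-21 mm above; pinch along x. Axes: z up the pot, y along the rail, x away from the robot as hung. Pot 0.18-0.39 kg.
- blue_keeper (a joint): Red keeper of the blue pot's hook: 0 shut, 0.45 rad pressed fully open (2 N to start, 5 N to hold); springs shut when let go. Shut, its toe locks the hook under the rail. Held open, the hook comes off by lifting 40 mm (30 to 50), then a level move along its own -x, towards the robot: 60 mm frees the hook, 130 mm clears the pot of its neighbour.
- board_top (a point): Centre of the upper face of the wooden chopping board (235 mm along its x, 280 mm along its y, 22 mm thick), fixed on the worktop at the front left; z up.
- white_grip (a point): The same grip point on the white pot of the same shape, to be left alone. Both hang 170 to 200 mm apart on one fixed level steel rail (12 mm thick, 400 mm long, axis 210 mm above the worktop and 36 mm below the grip points; end posts 380 mm apart).
Not all that is in view belongs to the job. What is shaped like the part that bears blue_grip but purple is not meant.

How it is judged:
By the outcome, as a careful person would: the job done as asked, in the order asked, and still so for the second after the job is handed in, with the robot touching nothing.
It also fails if it takes over 45 s, if anything falls off the work surface, if the arm or the gripper's body presses on something with over 40 N, if the wrist force passes 120 N, or if a joint passes its speed limit or range.

## Working session

There is one attempt and no reset: what is moved stays moved. The work goes in short steps, Python scripts to look and compute and a shell command to move; the robot and the scene stay as the last step left them, time stands still between calls to the robot, and variables do not carry over. Pictures are saved under pics/ and viewed, at most 13 in all, crops included, and the job is handed in when it is done.

```bash
mkdir -p pics
python3 - <<'E'
from cell import robot
import cv2,numpy as np
for n in("scene","top"):
    im=robot.read_camera(n); cv2.imwrite(f"pics/{n}0.png",im[:,:,::-1]); m=robot.camera_model(n); print(n,{k:np.round(v,4).tolist() for k,v in m.items()})
m=robot.camera_model("wrist"); print({k:np.round(v,4).tolist() for k,v in m.items()})
o=robot.observe(); print(o)
E
```

```text
scene {'camera_matrix': [[424.762, 0.0, 250.6134], [0.0, 424.762, 186.4578], [0.0, 0.0, 1.0]], 'position': [-0.1561, 0.6611, 1.3868], 'attitude': [-2.4649, -0.0075, -2.3929]}
top {'camera_matrix': [[374.166, 0.0, 256.6085], [0.0, 374.166, 190.346], [0.0, 0.0, 1.0]], 'position': [0.3772, -0.0851, 1.2388], 'attitude': [-3.0207, 0.0119, -1.5437]}
{'camera_matrix': [[279.8848, 0.0, 255.7308], [0.0, 279.8848, 193.5188], [0.0, 0.0, 1.0]], 'mount': [[0.0003, -0.9681, -0.2504, 0.0663], [1.0, 0.0003, 0.0, -0.0014], [0.0001, -0.2504, 0.9681, -0.1499], [0.0, 0.0, 0.0, 1.0]]}
{'time': 0.1, 'qpos': array([-1.32000962e+00,  3.42660137e-01,  1.52486245e+00, -1.75723621e-05,
        1.27540300e+00, -1.45990431e-01]), 'qvel': array([-1.68879197e-04, -1.84755486e-03, -1.75121777e-03, -5.67180415e-04,
       -1.95878092e-05,  8.27274140e-04]), 'joint_efforts': array([ 1.39038126e-03, -4.32003307e+01, -2.44694817e+01,  7.19160866e-02,
        5.26016636e-02, -4.74628132e-05]), 'tool_pos': array([ 0.20282343, -0.4838848 ,  0.23413138]), 'tool_rot': array([-3.14027146e+00, -1.77279279e-04,  3.96782150e-01]), 'contact_force': array([ 0.45214682, -1.49317348,  0.33926484]), 'torque': array([-0.03483054,  0.01176039,  0.03458732]), 'grip_force': 0.0, 'opening': 0.09208937168320062}
```

View pics/scene0.png

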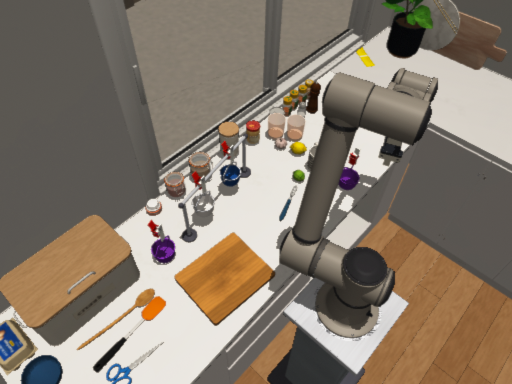

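View pics/top0.png

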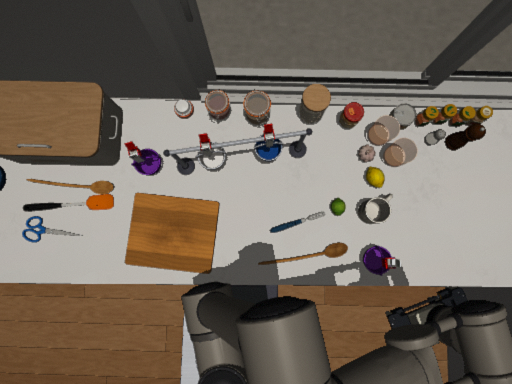

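Scene view: the blue pot hangs at about (231,175) with its red lever at about (225,148). In the top view the pot is at (267,150) and the lever at (268,130). White pot: top (212,155). Two purple decoys: top (148,160) and (377,260). Board: top (173,233). The blue one on the rail fits the description, and I'll confirm it in a crop while measuring.

```bash
cat > h.py <<'E'
import cv2,numpy as np
from scipy.spatial.transform import Rotation as R
from cell import robot
def cam(n,o=None):
    m=robot.camera_model(n);K=np.array(m["camera_matrix"])
    if n!="wrist": return K,R.from_euler("xyz",m["attitude"]).as_matrix(),np.array(m["position"])
    o=o or robot.observe();M=np.array(m["mount"]);T=R.from_euler("xyz",o["tool_rot"]).as_matrix()
    return K,T@M[:3,:3],T@M[:3,3]+o["tool_pos"]
def ray(c,uv):
    K,A,p=c; return p,A@np.linalg.inv(K)@[uv[0],uv[1],1.]
def plane(c,uv,z):
    p,d=ray(c,uv); return p+d*(z-p[2])/d[2]
def proj(c,P):
    K,A,p=c; q=K@(A.T@(np.array(P)-p)); return q[:2]/q[2]
def tri(c1,u1,c2,u2):
    p,d=ray(c1,u1);q,e=ray(c2,u2);d=d/np.linalg.norm(d);e=e/np.linalg.norm(e)
    s=np.linalg.lstsq(np.c_[d,-e],q-p,rcond=None)[0];a,b=p+d*s[0],q+e*s[1]
    return (a+b)/2,np.linalg.norm(a-b)
def red(im):
    h=cv2.cvtColor(im,cv2.COLOR_RGB2HSV);return (((h[...,0]<6)|(h[...,0]>174))&(h[...,1]>150)&(h[...,2]>90)).astype(np.uint8)
def blobs(m,amin=8):
    n,_,s,c=cv2.connectedComponentsWithStats(m);return [(s[i][:5].tolist(),c[i].round(1).tolist()) for i in range(1,n) if s[i][4]>=amin]
E
python3 - <<'E'
from h import *
t=cv2.imread("pics/top0.png");s=cv2.imread("pics/scene0.png")
print("top red",blobs(red(t[:,:,::-1].copy())));print("scene red",blobs(red(s[:,:,::-1].copy())))
ct,cs=cam("top"),cam("scene")
h=cv2.cvtColor(t,cv2.COLOR_BGR2HSV);m=((h[...,0]>8)&(h[...,0]<22)&(h[...,1]>120)).astype(np.uint8);m[:, :120]=0;m[:,230:]=0;m[:185]=0;m[280:]=0
c=max(cv2.findContours(m,0,2)[0],key=cv2.contourArea);r=cv2.minAreaRect(c);print("board",r,plane(ct,r[0],.022),[plane(ct,b,.022).round(3).tolist() for b in cv2.boxPoints(r)])
for uv in((166,153),(309,131)):print("post",plane(ct,uv,.215))
a=cv2.resize(t[110:190,180:320],None,fx=5.7,fy=5.7,interpolation=2)[:, :798][:290]
a=cv2.resize(t[115:185,180:320],(800,400) if 0 else (600,300),interpolation=2);b=cv2.resize(s[125:225,150:270],(360,300),interpolation=2)
a=cv2.resize(t[110:190,190:320],(480,295),interpolation=2);b=cv2.resize(s[125:225,180:270],(265,295),interpolation=2)
cv2.imwrite("pics/crop1.png",np.hstack([a,b]))
E
```

```text
top red [([344, 102, 20, 19, 250], [354.1, 111.3]), ([264, 124, 9, 8, 57], [267.8, 127.5]), ([199, 134, 11, 10, 66], [203.7, 137.7]), ([125, 142, 13, 9, 61], [130.3, 145.8]), ([385, 260, 3, 9, 17], [386.0, 263.9])]
scene red [([247, 121, 13, 10, 93], [252.8, 125.4]), ([221, 141, 8, 13, 54], [224.5, 146.6]), ([350, 157, 7, 4, 12], [352.5, 158.3]), ([192, 171, 9, 13, 65], [195.5, 176.9]), ([148, 221, 11, 16, 63], [152.6, 227.4])]
board ((171.7364959716797, 232.4503631591797), (86.54119873046875, 72.40422821044922), 6.581944942474365) [0.38004206 0.20456925 0.022     ] [[0.277, 0.351, 0.022], [0.51, 0.34, 0.022], [0.485, 0.056, 0.022], [0.254, 0.073, 0.022]]
post [0.59985507 0.18675938 0.215     ]
post [ 0.67256896 -0.21200094  0.215     ]
```

View pics/crop1.png

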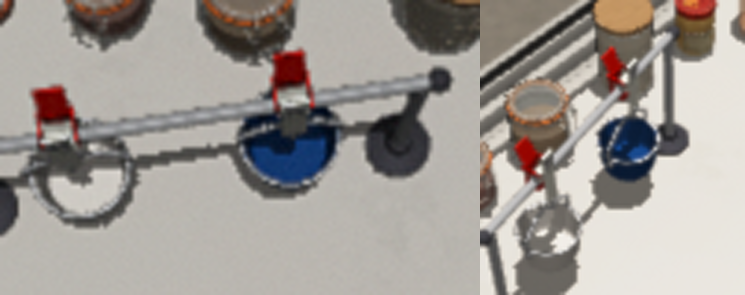

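The crop confirms it: blue pot on the rail's right half, red lever on the far side, pale tab nearer the robot. Now the lever position and the move.

```bash
python3 - <<'E'
from h import *
ct,cs=cam("top"),cam("scene")
print("blue lever",tri(ct,(267.8,127.5),cs,(224.5,146.6)),"white lever",tri(ct,(203.7,137.7),cs,(195.5,176.9)))
print("blue lever at z=.26",plane(ct,(267.8,127.5),.258))
for n,c in(("decoy",(386,263.9)),):print(n,plane(ct,c,.2))
E
python3 -m jog '[[[1,0,0,-0.04,-0.12],[1,0,0,-0.08,-0.24],[1,0,0,-0.12,-0.36],[1,0,0,-0.15,-0.48],[1,0,0,-0.15,-0.6]]]'
```

```text
blue lever (array([ 0.6731451 , -0.09696472,  0.23272942]), np.float64(0.0035032438180092134)) white lever (array([0.64028454, 0.07931218, 0.23451229]), np.float64(0.0018547467769718402))
blue lever at z=.26 [ 0.66721966 -0.09576488  0.258     ]
decoy [ 0.31047011 -0.42675526  0.2       ]
time: 0.52
tool_pos: [0.2033, -0.4856, 0.3914]
tool_rot: [3.133, 0.008, 1.003]
contact_force: [-0.4, -0.1, 0.8]
opening: 0.0918
grip_force: 0.0
```

```bash
python3 -m jog '[[[1,0.2,0.06,0,-0.755],[1,0.2,0.06,0,-0.755],[1,0.2,0.06,0,-0.755],[1,0.2,0.06,0,-0.755],[1,0.2,0.06,0,-0.755]]]'
python3 -c "
from h import *
o=robot.observe();Rm=R.from_euler('xyz',o['tool_rot']).as_matrix();print(Rm.T@(np.array([.652,-.10,.37])-o['tool_pos']),o['tool_rot'][2]-1.752)"
```

```text
time: 0.93
tool_pos: [0.3625, -0.3476, 0.3845]
tool_rot: [-3.141, -0.0, 1.627]
contact_force: [0.3, -1.2, 0.3]
opening: 0.0916
grip_force: 0.0
[0.23084173 0.30301376 0.0144872 ] -0.12468740655916388
```

```bash
python3 -m jog '[[[1,0.115,0.15,0.01,-0.125],[1,0.115,0.15,0.01,-0.125],[1,0.115,0.15,0.01,-0.125],[1,0.115,0.15,0.01,-0.125],[1,0.115,0.15,0.01,-0.125]]]'
python3 -c "
from h import *
o=robot.observe();Rm=R.from_euler('xyz',o['tool_rot']).as_matrix();print(Rm.T@(np.array([.652,-.10,.37])-o['tool_pos']),o['tool_rot'][2]-1.752)"
```

```text
time: 1.35
tool_pos: [0.5079, -0.2233, 0.3738]
tool_rot: [-3.142, -0.002, 1.75]
contact_force: [0.4, -0.6, -0.9]
opening: 0.0919
grip_force: 0.0
[0.09565546 0.1637712  0.00396766] -0.0022656682776478476
```

```bash
python3 -m jog '[[[1,0.095,0.163,0,0],[1,0.095,0.163,0,0],[1,0.095,0.163,0,0],[1,0.095,0.163,0,0],[1,0.095,0.163,0,0]]]'
python3 - <<'E'
from h import *
o=robot.observe();im=robot.read_camera("wrist");cv2.imwrite("pics/w1.png",im[:,:,::-1]);c=cam("wrist",o)
print(o["tool_pos"],o["tool_rot"]);print(blobs(red(im)));print(proj(c,[.652,-.1,.246]))
E
```

```text
time: 1.77
tool_pos: [0.6517, -0.1009, 0.3731]
tool_rot: [-3.141, -0.002, 1.75]
contact_force: [0.8, -0.6, 0.2]
opening: 0.0917
grip_force: 0.0
[ 0.65165769 -0.10088066  0.37313705] [-3.14068421e+00 -1.74389601e-03  1.74991000e+00]
[([250, 0, 34, 12, 139], [270.5, 6.7]), ([267, 13, 7, 8, 35], [270.6, 16.6]), ([252, 171, 23, 1, 23], [263.0, 171.0]), ([284, 179, 2, 11, 14], [284.8, 184.1]), ([253, 195, 20, 1, 20], [262.5, 195.0])]
[257.28471824 189.72327052]
```

View pics/w1.png

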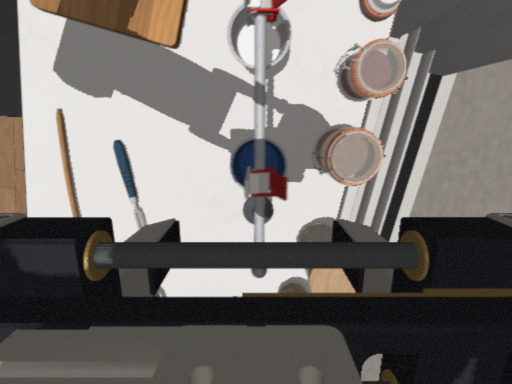

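Wrist view: rail vertical near column 260, hook with pale tab at about (248,183), red lever out to (287,188). A crop for exact edges.

Run:
```python
from h import *
im=cv2.imread("pics/w1.png");cv2.imwrite("pics/w1c.png",cv2.resize(im[155:215,225:305],(800,600),interpolation=cv2.INTER_NEAREST))
g=cv2.cvtColor(im,cv2.COLOR_BGR2GRAY).astype(int)
for r in(85,105,125,235):print(r,g[r,245:275].tolist())
```

```text
85 [115, 116, 115, 117, 113, 112, 134, 175, 180, 158, 116, 94, 92, 96, 99, 102, 101, 103, 113, 127, 164, 163, 133, 117, 114, 116, 115, 123, 169, 196]
105 [229, 230, 229, 230, 229, 229, 229, 226, 213, 187, 169, 165, 183, 195, 193, 175, 156, 119, 97, 120, 163, 167, 157, 129, 117, 113, 113, 114, 116, 117]
125 [229, 229, 228, 229, 230, 228, 230, 228, 214, 188, 167, 172, 177, 200, 210, 207, 191, 176, 163, 170, 192, 195, 149, 121, 117, 114, 117, 122, 179, 221]
235 [228, 229, 228, 229, 229, 230, 229, 228, 202, 162, 160, 175, 187, 195, 200, 187, 178, 163, 162, 189, 222, 228, 227, 228, 228, 228, 228, 229, 229, 229]
```

View pics/w1c.png

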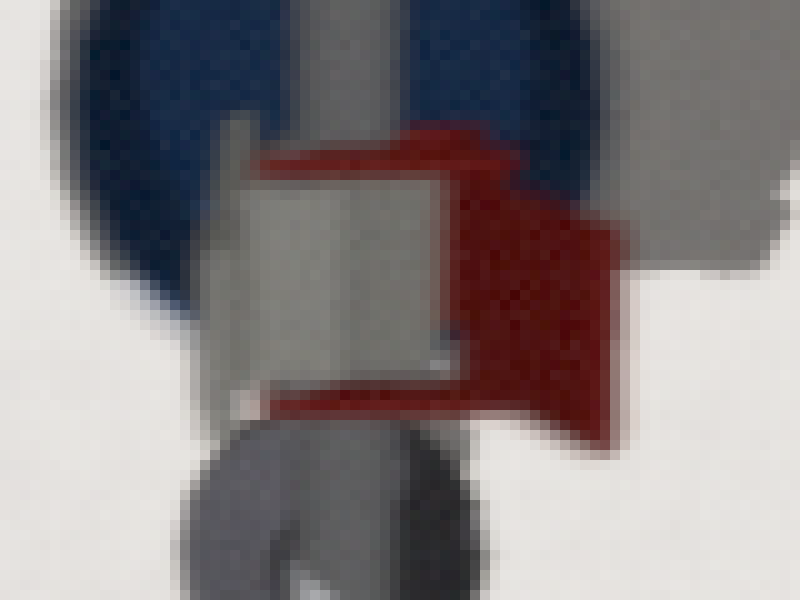

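Crop: lever's outer edge at u≈287, v 178–200; tab's outer face at u≈245, v 173–199; rail centred on u≈258.6 at both ends, so the tool's yaw matches.

Run:
```python
from h import *
o=robot.observe();c=cam("wrist",o);T=R.from_euler("xyz",o["tool_rot"]).as_matrix()
f=lambda u,v,z:(T.T@(plane(c,(u,v),z)-o["tool_pos"])).round(4)
for z in(.256,.26,.265):print(z,"lever top",f(287.2,189.2,z),"tab",f(245.3,187,z))
print("rail",f(258.7,125,.21),f(258.5,235,.21), "hooktop",f(259,183,.25))
```

```text
0.256 lever top [0.0038 0.0298 0.1161] tab [ 0.006  -0.0111  0.1162]
0.26 lever top [0.0048 0.0294 0.1121] tab [ 0.0069 -0.011   0.1122]
0.265 lever top [0.006  0.0288 0.1072] tab [ 0.0081 -0.0108  0.1072]
rail [0.0642 0.0022 0.1624] [-0.0636  0.0023  0.162 ] hooktop [0.0087 0.0023 0.1222]
```

```bash
python3 -m jog '[[[1,0.005,0.009,0.03,0],[1,0.005,0.009,0.06,0],[1,0.005,0.009,0.09,0],[1,0.005,0.009,0.115,0],[1,0.005,0.009,0.136,0]]]' 15
python3 -m jog '[[[0.2,0,0,0,0],[0.2,0,0,0,0],[0.2,0,0,0,0],[0.2,0,0,0,0]]]' 15
```

```text
time: 2.23
tool_pos: [0.6564, -0.0978, 0.2357]
tool_rot: [-3.138, -0.001, 1.747]
contact_force: [0.7, -0.5, -0.3]
opening: 0.0919
grip_force: 0.0
time: 2.57
tool_pos: [0.6581, -0.0984, 0.2409]
tool_rot: [3.138, 0.002, 1.747]
contact_force: [-0.3, 1.0, -0.3]
opening: 0.0695
grip_force: 0.0
```

```bash
python3 -m jog '[[[0.1,0,0,0,0],[0.1,0,0,0,0],[0.1,0,0,0,0],[0.1,0,0,0,0]]]' 15
python3 - <<'E'
from h import *
o=robot.observe();im=robot.read_camera("wrist");cv2.imwrite("pics/w2.png",im[:,:,::-1]);print(o["tool_pos"],o["opening"],o["grip_force"])
E
```

```text
time: 2.9
tool_pos: [0.6574, -0.0981, 0.2392]
tool_rot: [3.141, 0.0, 1.747]
contact_force: [0.3, -0.3, 0.6]
opening: 0.0508
grip_force: 0.0
[ 0.65740266 -0.0980974   0.23917412] 0.050765259111319745 0.0
```

View pics/w2.png

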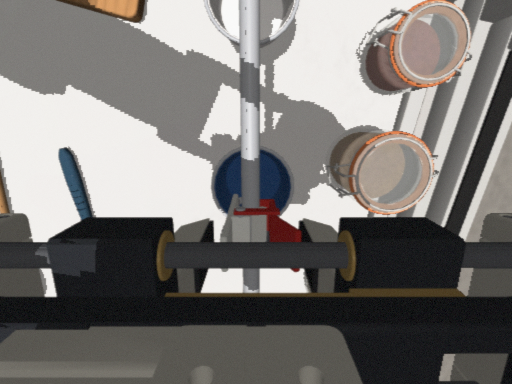

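```bash
python3 -m jog '[[[-0.2,0,0,0.003,0],[-0.2,0,0,0.003,0],[-0.2,0,0,0.003,0],[-0.3,0,-0.002,0.003,0],[-0.4,0,-0.004,0.003,0]]]' 20
python3 -m jog '[[[-0.5,0,-0.0005,0,0],[-0.6,0,-0.001,0,0],[-0.6,0,-0.001,0,0],[-0.6,0,-0.001,0,0]]]' 25
```

```text
time: 3.37
tool_pos: [0.6546, -0.0986, 0.2364]
tool_rot: [3.138, 0.001, 1.747]
contact_force: [10.4, 2.4, 1.7]
opening: 0.0313
grip_force: 20.2
time: 3.7
tool_pos: [0.6544, -0.0986, 0.2365]
tool_rot: [3.135, 0.001, 1.747]
contact_force: [9.3, 1.9, 0.4]
opening: 0.0311
grip_force: 25.4
```

Run:
```python
from h import *
im=robot.read_camera("wrist");t=robot.read_camera("top");s=robot.read_camera("scene")
a=cv2.resize(im[180:290,180:330],(560,400));b=cv2.resize(s[120:220,180:240],(240,400))
cv2.imwrite("pics/w3.png",np.hstack([a,b])[:,:,::-1]);cv2.imwrite("pics/w3full.png",im[:,:,::-1])
```

```text
(no output)
```

View pics/w3.png

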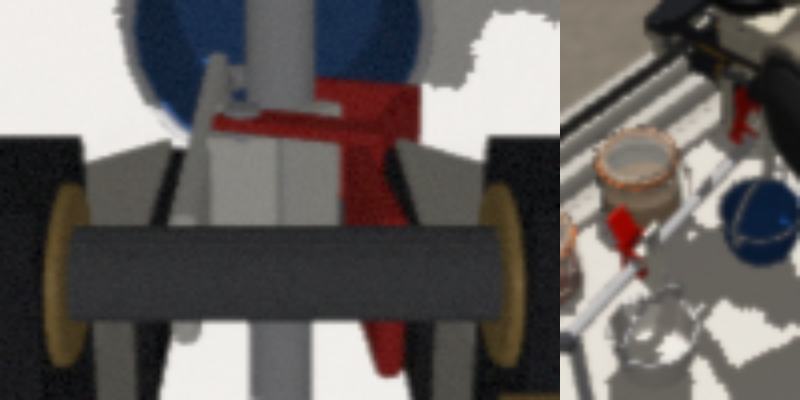

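The hook is pinched, but the opening is 31 mm (26 expected), it is slightly yawed, and about 10 N pulls against the rail. I'll relieve that load by shifting along +y.

```bash
python3 -m jog '[[[-0.7,0,0.001,0,0],[-0.7,0,0.002,0,0],[-0.7,0,0.002,0,0],[-0.7,0,0.002,0,0]]]' 30
python3 -m jog '[[[-0.7,0,0.001,0,0],[-0.7,0,0.002,0,0],[-0.7,0,0.002,0,0],[-0.7,0,0.002,0,0]]]' 30; python3 -c "
from h import *
o=robot.observe();print(o['torque'])"
```

```text
time: 4.18
tool_pos: [0.6549, -0.0986, 0.2366]
tool_rot: [3.139, 0.001, 1.747]
contact_force: [2.2, 0.3, 5.5]
opening: 0.031
grip_force: 30.1
time: 4.52
tool_pos: [0.6553, -0.0985, 0.2366]
tool_rot: [-3.14, 0.0, 1.747]
contact_force: [-3.7, -0.3, 7.2]
opening: 0.0305
grip_force: 30.0
[0.0449964  0.45640774 0.0239037 ]
```

```bash
python3 -m jog '[[[-0.7,0,-0.001,0,0.03],[-0.7,0,-0.001,0,0.06],[-0.7,0,-0.001,0,0.06],[-0.7,0,-0.001,0,0.06]]]' 30; python3 -c "
from h import *
o=robot.observe();print(o['torque'],o['opening'])"
python3 -m jog '[[[-0.7,0,0,0,-0.04],[-0.7,0,0,0,-0.08],[-0.7,0,0,0,-0.12],[-0.7,0,0,0,-0.12],[-0.7,0,0,0,-0.12]]]' 30; python3 -c "
from h import *
o=robot.observe();print(o['torque'],o['opening'])"
```

```text
time: 4.85
tool_pos: [0.6553, -0.0987, 0.2368]
tool_rot: [3.141, 0.001, 1.687]
contact_force: [1.0, 0.5, 6.7]
opening: 0.0308
grip_force: 30.0
[ 0.02776746 -0.20095395  0.13407974] 0.030835682232762326
time: 5.27
tool_pos: [0.6552, -0.0985, 0.2368]
tool_rot: [3.141, 0.001, 1.807]
contact_force: [1.6, 0.8, 6.7]
opening: 0.0311
grip_force: 30.0
[ 0.13987984 -0.20569962 -0.20012871] 0.031116621270658222
```

The opening is insensitive to yaw and force, so it's a hard stop. Fingertips probably sit too low and block the lever below its pivot. I'll relax, raise 5 mm and pinch again.

```bash
python3 -m jog '[[[0,0,0,0,0.03],[0,0,0,0,0.06],[0,0,0,0,0.06],[0,0,0,-0.003,0.06],[0,0,0,-0.005,0.06]]]' 20
python3 - <<'E'
from h import *
o=robot.observe();im=robot.read_camera("wrist");print(o["tool_pos"],o["opening"]);cv2.imwrite("pics/w4.png",cv2.resize(im[170:300,160:350],(800,547),interpolation=cv2.INTER_CUBIC)[:,:,::-1])
E
```

```text
time: 5.68
tool_pos: [0.655, -0.0985, 0.2405]
tool_rot: [-3.14, -0.0, 1.748]
contact_force: [1.1, -0.8, -0.3]
opening: 0.046
grip_force: 0.6
[ 0.65500489 -0.09845796  0.24052528] 0.04603232612603959
```

View pics/w4.png

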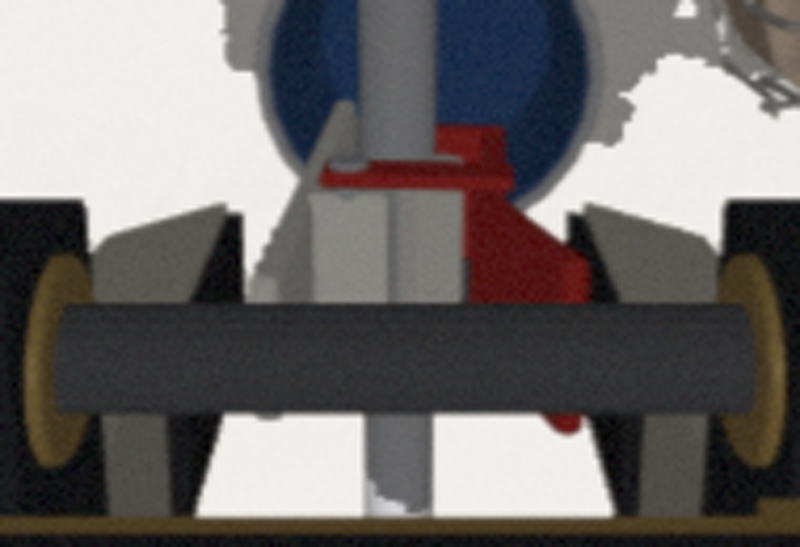

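```bash
python3 -m jog '[[[-0.2,0,0,-0.001,0],[-0.35,0,0,-0.001,0],[-0.5,0,-0.001,-0.001,0],[-0.6,0,-0.0025,-0.001,0],[-0.6,0,-0.0025,-0.001,0]]]' 20
python3 -m jog '[[[-0.7,0,0,0,0],[-0.7,0,0,0,0],[-0.7,0,0,0,0]]]' 25
```

```text
time: 6.15
tool_pos: [0.6534, -0.099, 0.2435]
tool_rot: [3.139, 0.001, 1.747]
contact_force: [-0.2, 1.0, 6.0]
opening: 0.0274
grip_force: 20.0
time: 6.4
tool_pos: [0.6534, -0.099, 0.2435]
tool_rot: [3.139, 0.001, 1.747]
contact_force: [0.4, -0.1, 6.9]
opening: 0.0271
grip_force: 25.0
```

```bash
python3 -m jog '[[[-0.2,0,0.001,0,0],[-0.1,0,0.002,0,0],[-0.1,0,0.002,-0.003,0],[-0.1,0,0.002,-0.003,0]]]' 20
python3 -m jog '[[[-0.35,0,0,0,0],[-0.5,0,-0.001,0,0],[-0.6,0,-0.0025,0,0],[-0.7,0,-0.0025,0,0],[-0.7,0,-0.0025,0,0]]]' 25
python3 -m jog '[[[-0.7,0,0,0,0],[-0.7,0,0,0,0],[-0.7,0,0,0,0]]]' 25
```

```text
time: 6.73
tool_pos: [0.6549, -0.0984, 0.2446]
tool_rot: [-3.141, -0.0, 1.747]
contact_force: [1.0, 0.0, -1.4]
opening: 0.0411
grip_force: 0.7
time: 7.15
tool_pos: [0.6533, -0.0989, 0.2464]
tool_rot: [3.138, 0.001, 1.747]
contact_force: [1.3, 1.5, 6.6]
opening: 0.0274
grip_force: 25.0
time: 7.4
tool_pos: [0.6533, -0.0989, 0.2463]
tool_rot: [3.138, 0.001, 1.747]
contact_force: [0.2, 1.1, 8.1]
opening: 0.0271
grip_force: 25.0
```

Opening stays at 27.1 mm: the lever is fully pressed. Lifting carefully.

```bash
python3 -m jog '[[[-0.7,0,0,-0.003,0],[-0.7,0,0,-0.006,0],[-0.7,0,0,-0.01,0],[-0.7,0,0,-0.01,0]]]' 25
```

```text
time: 7.73
tool_pos: [0.6524, -0.099, 0.255]
tool_rot: [-3.142, 0.0, 1.747]
contact_force: [-0.1, 0.2, -1.9]
opening: 0.0272
grip_force: 24.9
```

```bash
python3 -m jog '[[[-0.7,0,0,-0.008,0],[-0.7,0,0,-0.016,0],[-0.7,0,0,-0.024,0],[-0.7,0,0,-0.03,0],[-0.7,0,0,-0.03,0]]]' 25
python3 -c "
from h import *
o=robot.observe();im=robot.read_camera('wrist');cv2.imwrite('pics/w5.png',im[:,:,::-1]);s=robot.read_camera('scene')
a=cv2.resize(im[150:300,150:360],(500,400));b=cv2.resize(s[100:220,160:250],(300,400));cv2.imwrite('pics/w5.png',np.hstack([a,b])[:,:,::-1]);print(o['tool_pos'])"
```

```text
time: 8.15
tool_pos: [0.6531, -0.0991, 0.287]
tool_rot: [3.138, 0.002, 1.747]
contact_force: [-0.1, -0.7, -2.8]
opening: 0.0273
grip_force: 24.9
[ 0.65305236 -0.09911336  0.28704977]
```

View pics/w5.png

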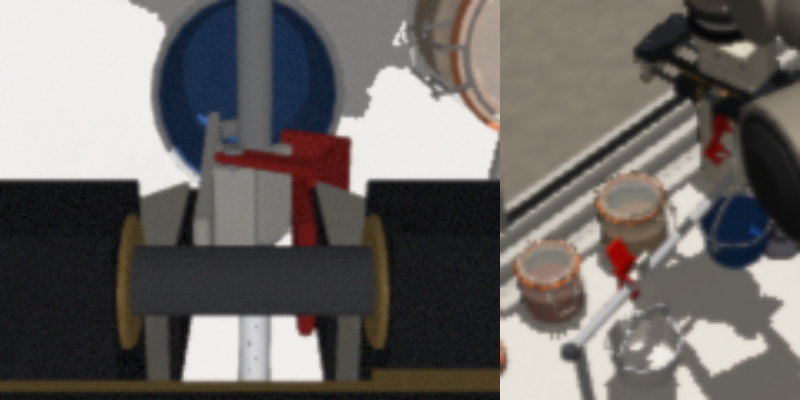

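Pot is lifted with the lever upright. It hangs level with the hook clear above the rail. Now drawing it towards the robot.

```bash
python3 -m jog '[[[-0.7,0,-0.005,0,0],[-0.7,0,-0.012,0,0],[-0.7,0,-0.02,0,0],[-0.7,0,-0.028,0,0],[-0.7,0,-0.036,0,0]]]' 25
python3 -c "
from h import *
print(robot.observe()['torque'])"
```

```text
time: 8.67
tool_pos: [0.6158, -0.1054, 0.2843]
tool_rot: [-3.141, -0.0, 1.747]
contact_force: [0.4, 0.1, -2.7]
opening: 0.0269
grip_force: 24.9
[ 0.03220208 -0.14067604 -0.00273768]
```

```bash
python3 -m jog '[[[-0.7,0,-0.02,0,0],[-0.7,0,-0.04,0,0],[-0.7,0,-0.06,0,0],[-0.7,0,-0.08,0,0],[-0.7,0,-0.1,0,0]]]' 25
python3 -m jog '[[[-0.7,0,-0.01,0,0],[-0.7,0,-0.02,0,0],[-0.7,0,-0.02,0,0]]]' 25
python3 - <<'E'
from h import *
o=robot.observe();t=robot.read_camera("top");cs=cam("top");s=cv2.imread("pics/top0.png")
Rm=R.from_euler('xyz',o['tool_rot']).as_matrix();print(Rm.T@(np.array([.3815,.205,.30])-o['tool_pos']))
im=robot.read_camera("wrist");c=cam("wrist",o);h=cv2.cvtColor(im,cv2.COLOR_RGB2HSV)
m=((h[...,0]>100)&(h[...,0]<125)&(h[...,1]>120)&(h[...,2]>30)).astype(np.uint8)
print(sorted(blobs(m,100),key=lambda b:-b[0][4])[:2],blobs(red(t)),red(s[:,:,::-1].copy()).sum())
E
```

```text
time: 9.08
tool_pos: [0.5166, -0.1228, 0.2844]
tool_rot: [-3.141, -0.0, 1.747]
contact_force: [-0.0, -0.2, -1.8]
opening: 0.0269
grip_force: 24.9
time: 9.33
tool_pos: [0.4968, -0.1265, 0.2849]
tool_rot: [-3.141, 0.0, 1.746]
contact_force: [0.6, -0.0, -2.5]
opening: 0.0271
grip_force: 24.9
[ 0.3464745  -0.05581919 -0.01503982]
[([217, 149, 34, 66, 1484], [234.2, 178.5]), ([257, 149, 33, 56, 1353], [271.0, 177.3])] [([344, 102, 20, 19, 249], [354.0, 111.3]), ([199, 134, 11, 10, 68], [203.6, 137.7]), ([125, 142, 13, 9, 62], [130.3, 145.9]), ([385, 260, 3, 9, 20], [386.0, 264.0])] 474
```

```bash
python3 -m jog '[[[-0.7,0.012,-0.002,0,0],[-0.7,0.03,-0.005,0,0],[-0.7,0.055,-0.009,0,0],[-0.7,0.085,-0.013,0,0],[-0.7,0.115,-0.018,0,0]]]' 25
python3 -m jog '[[[-0.7,0.03,-0.005,0,0],[-0.7,0.06,-0.01,0,0],[-0.7,0.09,-0.014,0,0],[-0.7,0.12,-0.019,0,0],[-0.7,0.145,-0.023,0,0]]]' 25
python3 -m jog '[[[-0.7,0.025,-0.003,0,0],[-0.7,0.045,-0.007,0,0],[-0.7,0.062,-0.009,0,0],[-0.7,0.075,-0.011,0,0],[-0.7,0.082,-0.012,0,0]]]' 25
python3 -m jog '[[[-0.7,0,0,0,0],[-0.7,0,0,0,0],[-0.7,0,0,0.01,0],[-0.7,0,0,0.02,0],[-0.7,0,0,0.03,0]]]' 25
python3 - <<'E'
from h import *
o=robot.observe();Rm=R.from_euler('xyz',o['tool_rot']).as_matrix();print(Rm.T@(np.array([.3815,.205,.2153])-o['tool_pos']))
im=robot.read_camera("wrist");s=robot.read_camera("scene")
a=cv2.resize(im,(440,330));b=cv2.resize(s[190:330,150:290],(330,330));cv2.imwrite("pics/w6.png",np.hstack([a,b])[:,:,::-1])
E
```

```text
time: 9.85
tool_pos: [0.4606, -0.0144, 0.2843]
tool_rot: [-3.141, -0.001, 1.746]
contact_force: [0.9, 0.8, -2.8]
opening: 0.027
grip_force: 24.9
time: 10.27
tool_pos: [0.4117, 0.1252, 0.2846]
tool_rot: [-3.141, -0.001, 1.748]
contact_force: [0.4, 1.1, -3.7]
opening: 0.0273
grip_force: 24.9
time: 10.68
tool_pos: [0.3857, 0.2034, 0.2846]
tool_rot: [-3.141, -0.001, 1.749]
contact_force: [-0.3, 0.5, -2.9]
opening: 0.0272
grip_force: 24.9
time: 11.1
tool_pos: [0.3872, 0.2004, 0.2544]
tool_rot: [3.141, 0.0, 1.746]
contact_force: [0.2, 0.1, -3.5]
opening: 0.0275
grip_force: 24.9
[ 0.00553254 -0.00480054  0.0390482 ]
```

View pics/w6.png

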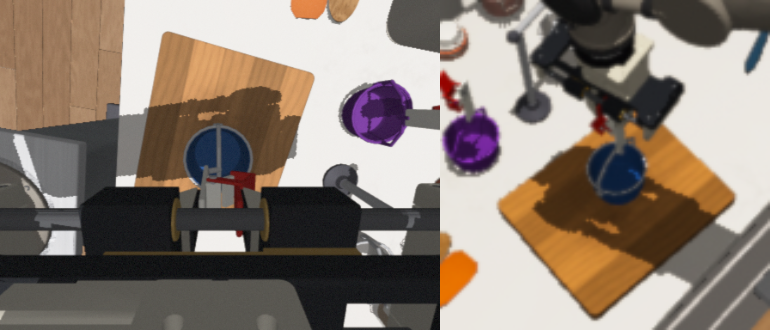

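Pot hangs upright over the middle of the board, lever still pressed. Lowering until contact.

```bash
python3 -m jog '[[[-0.7,0,-0.002,0.01,0],[-0.7,0.001,-0.002,0.02,0],[-0.7,0.001,-0.002,0.028,0],[-0.7,0.001,-0.002,0.033,0],[-0.7,0.001,-0.002,0.033,0]]]' 25
python3 -m jog '[[[-0.7,0,0,0.002,0],[-0.7,0,0,0.003,0],[-0.7,0,0,0.004,0],[-0.7,0,0,0.004,0]]]' 25
```

```text
time: 11.62
tool_pos: [0.3844, 0.2014, 0.221]
tool_rot: [-3.14, 0.0, 1.746]
contact_force: [-1.2, -0.0, -3.4]
opening: 0.027
grip_force: 25.0
time: 11.95
tool_pos: [0.3847, 0.2018, 0.2178]
tool_rot: [3.141, 0.0, 1.747]
contact_force: [-0.2, -0.2, -2.8]
opening: 0.0271
grip_force: 24.9
```

```bash
python3 -m jog '[[[-0.7,0,0,0.001,0],[-0.7,0,0,0.002,0],[-0.7,0,0,0.002,0],[-0.7,0,0,0.002,0]]]' 25
python3 -m jog '[[[-0.7,0,0,0.001,0],[-0.7,0,0,0.002,0],[-0.7,0,0,0.002,0],[-0.7,0,0,0.002,0]]]' 25
```

```text
time: 12.28
tool_pos: [0.3849, 0.2019, 0.2164]
tool_rot: [3.14, -0.0, 1.747]
contact_force: [-1.2, -1.3, 5.2]
opening: 0.027
grip_force: 25.0
time: 12.62
tool_pos: [0.3854, 0.2022, 0.2163]
tool_rot: [3.138, -0.001, 1.747]
contact_force: [-4.8, -0.7, 21.2]
opening: 0.0273
grip_force: 25.3
```

```bash
python3 -m jog '[[[-0.7,0,0,-0.001,0],[-0.7,0,0,-0.002,0],[-0.7,0,0,-0.002,0],[-0.7,0,0,-0.002,0]]]' 10
python3 -m jog '[[[-0.37,0,0.001,0,0],[-0.33,0,0.002,0,0],[-0.28,0,0.003,0,0],[-0.24,0,0.004,0,0],[-0.2,0,0.005,0,0]]]' 10
```

```text
time: 12.95
tool_pos: [0.3848, 0.2019, 0.2162]
tool_rot: [3.141, -0.0, 1.747]
contact_force: [-1.2, -1.0, 6.9]
opening: 0.0279
grip_force: 10.0
time: 13.37
tool_pos: [0.3895, 0.2026, 0.2154]
tool_rot: [-3.141, 0.0, 1.747]
contact_force: [-0.9, -0.1, -0.1]
opening: 0.036
grip_force: 2.4
```

Tracking well; continue until the lever is shut and the grip force vanishes.

```bash
python3 -m jog '[[[-0.15,0,0.001,0,0],[-0.11,0,0.002,0,0],[-0.06,0,0.003,0,0],[-0.02,0,0.004,0,0],[-0.02,0,0.004,0,0]]]' 10
python3 -m jog '[[[0.05,0,0.0005,0,0],[0.2,0,0.0005,0,0],[0.4,0,0.0005,0,0],[0.6,0,0,0,0],[0.8,0,0,0,0]]]' 10
python3 -m jog '[[[0.9,0,0,0,0],[0.9,0,0,0,0],[0.9,0,0,0,0],[0.9,0,0,0,0],[0.9,0,0,0,0]]]' 10
python3 - <<'E'
from h import *
im=robot.read_camera("wrist");s=robot.read_camera("scene")
a=cv2.resize(im,(440,330));b=cv2.resize(s[190:330,150:290],(330,330));cv2.imwrite("pics/w7.png",np.hstack([a,b])[:,:,::-1])
h=cv2.cvtColor(s,cv2.COLOR_RGB2HSV);m=((h[...,0]>100)&(h[...,0]<120)&(h[...,1]>120)&(h[...,2]>30)).astype(np.uint8)
print([b for b in blobs(m,60)]);print(proj(cam("scene"),[.3815,.205,.06]))
E
```

```text
time: 13.78
tool_pos: [0.3938, 0.2034, 0.2157]
tool_rot: [3.141, 0.0, 1.747]
contact_force: [-0.5, -0.0, -0.6]
opening: 0.0448
grip_force: 0.2
time: 14.2
tool_pos: [0.3935, 0.2034, 0.2158]
tool_rot: [3.141, 0.0, 1.747]
contact_force: [-0.4, 0.8, -1.2]
opening: 0.0702
grip_force: 0.0
time: 14.62
tool_pos: [0.3935, 0.2034, 0.2157]
tool_rot: [3.142, 0.0, 1.747]
contact_force: [0.4, 0.3, -0.1]
opening: 0.0868
grip_force: 0.0
[([215, 257, 10, 16, 70], [218.4, 263.7]), ([219, 258, 18, 19, 216], [228.0, 268.2]), ([0, 323, 22, 37, 373], [8.2, 341.8]), ([22, 356, 40, 28, 892], [42.3, 371.1]), ([107, 364, 24, 20, 182], [119.3, 373.6])]
[223.70376855 268.61103774]
```

Pot blob centre (~225,267) in the scene view agrees with the predicted (224,269). Rising straight up, clear of it.

```bash
python3 -m jog '[[[0.9,0,0,-0.01,0],[0.9,0,0,-0.03,0],[0.9,0,0,-0.06,0],[0.9,0,0,-0.1,0],[0.9,0,0,-0.13,0]]]'
python3 -m jog '[[[0.9,0,0,-0.01,0],[0.9,0,0,-0.01,0],[0.9,0,0,-0.01,0]]]'
python3 - <<'E'
from h import *
im=robot.read_camera("wrist");s=robot.read_camera("scene");t=robot.read_camera("top")
a=cv2.resize(im,(400,300));b=cv2.resize(s[170:330,130:290],(300,300));cv2.imwrite("pics/w7.png",np.hstack([a,b])[:,:,::-1])
print(blobs(red(t)))
E
```

```text
time: 15.13
tool_pos: [0.3935, 0.2034, 0.3483]
tool_rot: [3.14, -0.0, 1.747]
contact_force: [0.9, -0.6, 0.9]
opening: 0.087
grip_force: 0.0
time: 15.38
tool_pos: [0.3934, 0.2034, 0.3554]
tool_rot: [3.141, 0.0, 1.747]
contact_force: [-0.4, 0.7, -0.5]
opening: 0.0873
grip_force: 0.0
[([344, 102, 20, 19, 250], [354.0, 111.3]), ([199, 134, 11, 10, 68], [203.6, 137.7]), ([125, 142, 13, 9, 64], [130.4, 145.9]), ([385, 260, 3, 9, 20], [386.0, 264.0])]
```

View pics/w7.png

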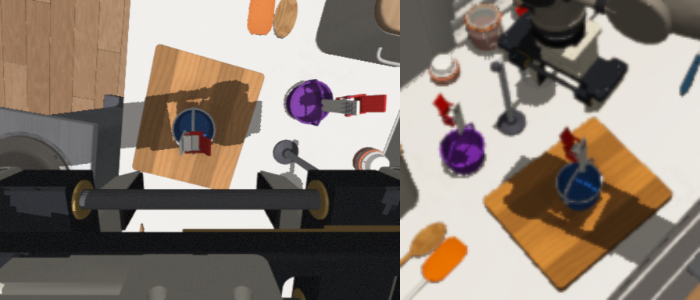

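The blue pot stands upright near the board's middle, its lever shut. The white pot's lever hasn't moved: (203.6,137.7), against (203.7,137.7) at the start.

```bash
python3 -c "
from cell import robot
print(robot.hand_in())"
```

```text
the job is handed in; nothing more can be done
None
```

The blue pot stands upright near the middle of the chopping board with the keeper shut again and the white pot still hanging in place; the full pinch took three tries on the rail (fingers too low at first), the keeper stayed pinched from the lift until the pot was down, and I handed the job in at about 15 s (no verdict was returned).

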